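# Roll-test lamp tubes and sort out the one with a flat

## Robot

A 7-joint arm with a two-finger parallel gripper is mounted at the origin on a cart in front of the work surface, level with it; the furniture and walls round the work are solid. World frame = base frame: x ahead of the robot, y to its left, z up, the work surface at z = 0. Lengths are in mm, angles in rad, forces in N, time in s.
With the tool pointing down it reaches from about 350 to 900 mm from the base axis. Payload 7.2 kg.
Tool frame: the origin (TCP) lies between the finger pads; the fingertips stand 8 mm ahead of it and the grasp point (between the pads) lies 11 mm behind it; z points along the fingers, y is the line along which they close (so a half turn about z gives the same grasp; the last joint's range is limited). The gripper opens to 85 mm and grips with 20 to 120 N. Pads are 22 mm wide; open, the fingers measure 114 mm over their backs; the gripper's body (76 mm by 85 mm) begins 54 mm behind the grasp point. The pads swing forward as they close: fully open they stand 13 mm farther back than shut.
Start: joints at [-1.279, 0.411, -0.013, 1.596, 0.006, 1.134, -0.082], TCP at [220.064, 584.979, 239.297] pointing down, gripper open.
Joint ranges: [-2.95, 2.95], [-0.29, 1.99], [-1.47, 1.44], [0.14, 2.54], [-1.03, 4.17], [0.13, 1.85], [-2.86, 2.86]. Speed limits (rad/s): [2.39, 2.39, 3.01, 3.01, 3.14, 3.14, 3.14].

## Interface

Orientations are given as [roll, pitch, yaw] about the fixed x, y, z axes, in that order (R = Rz(yaw) Ry(pitch) Rx(roll)).
In Python, from cell import robot gives the robot as it stands.
- The arm moves only by the tool send_rows, never from a script. Its argument "series" is one flat list of numbers, 5 for each row, row after row: the opening, from 0 (shut) to 1 (fully open), then the shift along the tool's x, y, z in m, then the turn about the tool's z in degrees. A call has 1 to 12 rows; each row is the pose to reach, as a shift and turn from the pose commanded when the call began, along the tool's axes at that moment; what a row does not reach only later rows make up. A row lasts 1/12 s, in which the tool goes at most 41.7 mm and 7.16 degrees, less where a joint would pass 70% of its speed; a pose out of reach is approached as far as the arm can. A call with a gripper value outside its range is refused whole. The fingers move at their own pace and stop on an object; the grip force is fixed at half the most. Time passes only in rows, so rows that repeat a pose let the fingers close. It gives the time, the measured TCP pose, the force, the opening and the grip force at its end, in the units of the state.
- robot.observe(): the state, without advancing time (a new reading comes with each control period).
- robot.capture(name): name is "side" or "top" or "wrist"; returns the picture (420x560x3 uint8, red, green, blue); there is no depth.
- robot.camera_params(name): a dict with "fx", "fy", "cx", "cy" (pixels), "cam_to_world" (4x4, takes a point from camera to world coordinates). Camera axes: x right, y down, z forward; pixel columns grow to the right and rows downward; lengths in mm; the calibration is good to about 2 mm. A picture is of the moment at which its call begins: read the wrist's pose just before it. camera_params takes no time and is no camera call; for the wrist camera it gives the pose at the moment of the call.
- robot.hand_in(): hands the job in; it is judged then, once.
The state is a dict: "clock": time; "qpos": joint angles; "joint_vel": joint speeds; "tau": joint torques, N m; "tool_pos": TCP position; "orientation": TCP orientation; "ft_force": force on the tool from outside, world axes, zero at the start; "moment": the same for the moment, N m; "grip_width": finger opening in mm; "gripper_force": force on a finger pad.
Only numpy, scipy, OpenCV 4.12 (cv2) and the standard library are available. Lean on these libraries where they do the work, as an engineer would, in place of code of your own. Each camera call takes 0.05 s, during which the arm holds its last target. There are 200 camera calls.

## Task

Test the three aluminium tubes from the leaning rack: lay each one level across the open upper part of the sloping ramp, the same side underneath as in the rack, and let go of it there without pushing it. A tube that rolls down under the clear cover is good and stays where it comes to rest; a tube that, half a second after it is let go, still lies where it was laid is spoiled, so pick it up again and put it lying down in the black reject box. Leave the other things on the table where they are.

Things in the scene. Friction and masses are not known exactly. Their poses are not given: they have to be found in the camera images.
- tube_a: aluminium tube A: 100 mm long, 40 mm diameter, 3 mm wall, 0.08 to 0.17 kg. Origin at its centre; x runs along the tube, at the start rising away from the robot at 30 degrees. All lie alike in the rack; a round one rolls, a spoiled one has a flat 19 mm wide, 2.3 mm deep along the side that starts underneath (its own -z), on which it stays put
- tube_b: aluminium tube B: 100 mm long, 40 mm diameter, 3 mm wall, 0.08 to 0.17 kg. Origin at its centre; x runs along the tube, at the start rising away from the robot at 30 degrees. All lie alike in the rack; a round one rolls, a spoiled one has a flat 19 mm wide, 2.3 mm deep along the side that starts underneath (its own -z), on which it stays put
- tube_c: aluminium tube C: 100 mm long, 40 mm diameter, 3 mm wall, 0.08 to 0.17 kg. Origin at its centre; x runs along the tube, at the start rising away from the robot at 30 degrees. All lie alike in the rack; a round one rolls, a spoiled one has a flat 19 mm wide, 2.3 mm deep along the side that starts underneath (its own -z), on which it stays put
- rack: plywood rack, 170 x 250 x 205 mm, fixed. Origin on the table below the middle tube's centre; x points the way the tubes rise. Tube axes' middles 75 mm up and 75 mm apart along y, on a board rising along x at 30 degrees, in V rails that reach up to 12 mm short of the axis. A grey canopy 199 mm up covers x above +15 mm: grasp and withdraw square to the tube, tool tilted 30 degrees (fingers point down and along +x), closing along y
- ramp: roll-test ramp, fixed: white board 360 x 125 mm falling at 12 degrees towards its -y, 18 mm rails along both sides. Origin on the table under its middle, where the board's surface is 58 mm up; x runs level across. Below y = -60 mm it is a catch with grey walls and a clear cover 62 mm over the board, ended by a stop at y = -172 mm; tubes queue there one behind the other. Open above elsewhere
- lay_line (a point): middle of the red line across the ramp's open upper part, on the board's surface (79 mm above the table), 98 mm from the ramp's origin along its +y; axes as the ramp's. Lay a tube with its axis along the line (the ramp's x), centre 20 mm over the board. Keep the uphill fingertip off the rising board; a good tube rolls off only once the fingers are open and drawn upward
- reject_box: black open box for spoiled tubes, fixed, outside 135 (x) x 130 (y) x 45 mm, walls and floor 5 mm. Origin under its centre on the table. A tube fits in lying along the box's x
- multimeter: dark multimeter, 145 x 70 x 43 mm, a bystander; origin under its centre
- tape_black: roll of black tape, 64 mm across, 19 mm high, a bystander; origin under its centre
- tape_yellow: roll of yellow tape, 58 mm across, 19 mm high, a bystander; origin under its centre
- mug: striped mug, 86 mm wide and 120 mm with its handle, 90 mm high, a bystander; origin under it
- screwdriver_small: small red screwdriver, 144 mm long, 17 mm high, a bystander; origin under its centre
- heat_sink_1: finned heat sink, 50 x 60 x 28 mm, a bystander; origin under its centre

How it is judged (in metres and radians):
On the way, in this order (a step that is already met when the one before it is completed fails the run):
1. a tube (the spoiled one is the only one that can) lies by itself, let go and still, on the open upper part of the ramp for half a second (((y of tube_a in the frame of ramp between -0.04 and 0.18 m and x of tube_a in the frame of ramp between -0.06 and 0.06 m and z of tube_a in the frame of ramp below 0.125 m and contact force between the fingers and tube_a below 0.1 N and contact force between ramp and tube_a above 0.3 N and linear speed of tube_a below 0.03 m/s) or (y of tube_b in the frame of ramp between -0.04 and 0.18 m and x of tube_b in the frame of ramp between -0.06 and 0.06 m and z of tube_b in the frame of ramp below 0.125 m and contact force between the fingers and tube_b below 0.1 N and contact force between ramp and tube_b above 0.3 N and linear speed of tube_b below 0.03 m/s) or (y of tube_c in the frame of ramp between -0.04 and 0.18 m and x of tube_c in the frame of ramp between -0.06 and 0.06 m and z of tube_c in the frame of ramp below 0.125 m and contact force between the fingers and tube_c below 0.1 N and contact force between ramp and tube_c above 0.3 N and linear speed of tube_c below 0.03 m/s))), for 0.5 s.
2. that tube has been put in the reject box (((x of tube_a in the frame of reject_box between -0.03 and 0.03 m and y of tube_a in the frame of reject_box between -0.05 and 0.05 m and z of tube_a in the frame of reject_box below 0.034 m and linear speed of tube_a below 0.03 m/s) or (x of tube_b in the frame of reject_box between -0.03 and 0.03 m and y of tube_b in the frame of reject_box between -0.05 and 0.05 m and z of tube_b in the frame of reject_box below 0.034 m and linear speed of tube_b below 0.03 m/s) or (x of tube_c in the frame of reject_box between -0.03 and 0.03 m and y of tube_c in the frame of reject_box between -0.05 and 0.05 m and z of tube_c in the frame of reject_box below 0.034 m and linear speed of tube_c below 0.03 m/s))), for 0.2 s.
At the end, for the whole second after the job is handed in: the tube that stayed put lies at rest on the reject box's floor, within its walls (centre less than 34 mm above the table), and the two tubes that rolled rest on the ramp fully under its clear cover (centre more than 85 mm downhill of the ramp's middle) (((x of tube_a in the frame of reject_box between -0.03 and 0.03 m and y of tube_a in the frame of reject_box between -0.05 and 0.05 m and z of tube_a in the frame of reject_box below 0.034 m and linear speed of each of tube_a, tube_b, tube_c below 0.03 m/s and y of tube_b in the frame of ramp between -0.18 and -0.085 m and x of tube_b in the frame of ramp between -0.05 and 0.05 m and z of each of tube_b, tube_c in the frame of ramp below 0.085 m and y of tube_c in the frame of ramp between -0.18 and -0.085 m and x of tube_c in the frame of ramp between -0.05 and 0.05 m) or (x of tube_b in the frame of reject_box between -0.03 and 0.03 m and y of tube_b in the frame of reject_box between -0.05 and 0.05 m and z of tube_b in the frame of reject_box below 0.034 m and linear speed of each of tube_b, tube_a, tube_c below 0.03 m/s and y of tube_a in the frame of ramp between -0.18 and -0.085 m and x of tube_a in the frame of ramp between -0.05 and 0.05 m and z of each of tube_a, tube_c in the frame of ramp below 0.085 m and y of tube_c in the frame of ramp between -0.18 and -0.085 m and x of tube_c in the frame of ramp between -0.05 and 0.05 m) or (x of tube_c in the frame of reject_box between -0.03 and 0.03 m and y of tube_c in the frame of reject_box between -0.05 and 0.05 m and z of tube_c in the frame of reject_box below 0.034 m and linear speed of each of tube_c, tube_a, tube_b below 0.03 m/s and y of tube_a in the frame of ramp between -0.18 and -0.085 m and x of tube_a in the frame of ramp between -0.05 and 0.05 m and z of each of tube_a, tube_b in the frame of ramp below 0.085 m and y of tube_b in the frame of ramp between -0.18 and -0.085 m and x of tube_b in the frame of ramp between -0.05 and 0.05 m))); the robot touches nothing.
It fails at once if a bystander (multimeter, black tape, yellow tape, mug, screwdriver or heat sink) is pushed more than 30 mm from where it stood (distance of any of multimeter, tape_black, tape_yellow, mug, screwdriver_small, heat_sink_1 from where it was at the start of the episode above 0.03 m).
It fails at once if a tube is touched by the fingers on the lower half of the ramp (pushed towards the cover instead of rolling) ((contact force between the fingers and tube_a above 0.5 N and y of tube_a in the frame of ramp between -0.18 and -0.03 m and z of tube_a in the frame of ramp below 0.09 m and x of tube_a in the frame of ramp between -0.06 and 0.06 m) or (contact force between the fingers and tube_b above 0.5 N and y of tube_b in the frame of ramp between -0.18 and -0.03 m and z of tube_b in the frame of ramp below 0.09 m and x of tube_b in the frame of ramp between -0.06 and 0.06 m) or (contact force between the fingers and tube_c above 0.5 N and y of tube_c in the frame of ramp between -0.18 and -0.03 m and z of tube_c in the frame of ramp below 0.09 m and x of tube_c in the frame of ramp between -0.06 and 0.06 m)).
It also fails if it takes over 72 s, if anything falls off the work surface, if the arm or the gripper's body presses on something with over 40 N, if the wrist force passes 120 N, or if a joint passes its speed limit or range.

## Working session

There is one attempt and no reset: what is moved stays moved. The work goes in short steps, Python scripts to look and compute and a tool call to move; the robot and the scene stay as the last step left them, time stands still between calls to the robot, and variables do not carry over. Pictures are saved under pics/ and viewed, at most 10 in all, crops included, and the job is handed in when it is done.

Besides the shell and the picture viewer there is one more tool, called after "Emit:" as name(argument=value, ...), one argument or row to a line, values as JSON. send_rows: Moves the arm, as the interface text tells. Its arguments: {"type":"object","properties":{"series":{"type":"array","items":{"type":"number"}}},"required":["series"]}

```bash
mkdir -p pics; ls; python3 - <<'E'
from cell import robot
import cv2,json,numpy as np
o=robot.observe();print({k:np.round(v,3).tolist() for k,v in o.items()})
for n in("side","top","wrist"):
    p=robot.camera_params(n);print(n,p["fx"],p["fy"],p["cx"],p["cy"],np.round(p["cam_to_world"],3).tolist())
    cv2.imwrite(f"pics/{n}0.png",robot.capture(n)[:,:,::-1])
E
```

```text
pics
{'clock': 0.0, 'qpos': [-1.279, 0.412, -0.013, 1.597, 0.006, 1.134, -0.082], 'joint_vel': [0.002, 0.0, -0.0, -0.0, -0.001, -0.002, -0.002], 'tau': [-0.001, -60.063, 0.682, -29.943, 0.014, 0.01, 0.0], 'tool_pos': [219.905, 584.492, 238.434], 'orientation': [-3.14, 0.0, 2.782], 'ft_force': [-0.128, -0.931, -0.012], 'moment': [0.019, 0.049, 0.033], 'gripper_force': 0.0, 'grip_width': 85.458}
side 528.5576825672069 528.5576825672069 277.25392367376844 215.01190890323176 [[0.961, -0.104, 0.255, 104.712], [-0.275, -0.387, 0.88, -1519.333], [0.007, -0.916, -0.401, 753.917], [0.0, 0.0, 0.0, 1.0]]
top 511.4814005982362 511.4814005982362 276.2091875642771 213.5566239042076 [[0.024, -0.998, 0.062, 453.36], [-1.0, -0.025, -0.01, -44.158], [0.011, -0.061, -0.998, 1388.136], [0.0, 0.0, 0.0, 1.0]]
wrist 306.4214768267671 306.4214768267671 271.27387775685065 211.1077644319605 [[0.353, 0.903, 0.244, 156.764], [0.936, -0.34, -0.094, 607.113], [-0.002, 0.262, -0.965, 371.8], [0.0, 0.0, 0.0, 1.0]]
```

View pics/top0.png

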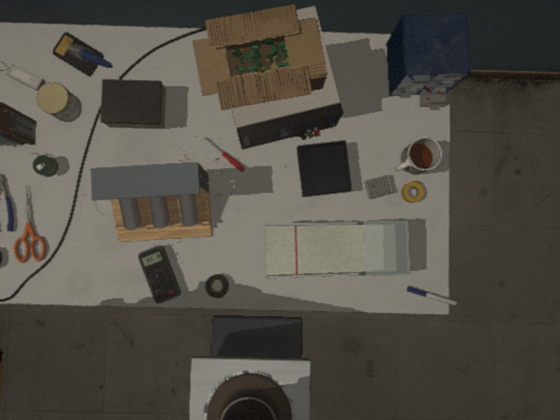

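View pics/side0.png

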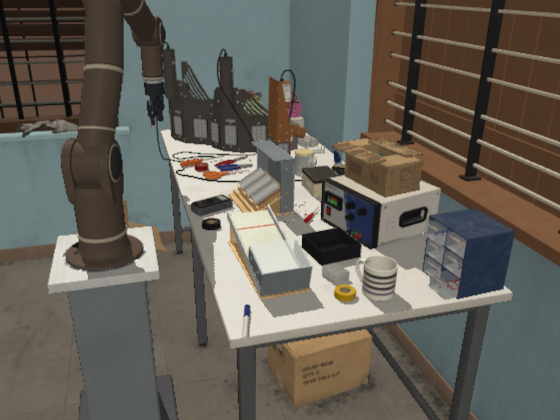

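The top view shows the rack at about (155,205), with its tubes near columns 131, 160 and 189. The ramp runs from (265,248) to (408,248) with its red line at column 296, and the box is at (325,168). The tool can't tilt in this interface, so I'll grasp near the low ends, clear of the canopy, and level each tube between loosely opened fingers on the ramp.

```bash
cat > h.py <<'E'
from cell import robot
import cv2,numpy as np
def ray(n,u,v,z,P=None):
    p=P or robot.camera_params(n);T=np.array(p["cam_to_world"])
    d=T[:3,:3]@[(u-p["cx"])/p["fx"],(v-p["cy"])/p["fy"],1];o=T[:3,3]
    return o+d*(z-o[2])/d[2]
E
python3 - <<'E'
from h import *
im=cv2.imread("pics/top0.png")
c1=cv2.resize(im[150:250,80:230],None,fx=5,fy=5,interpolation=cv2.INTER_CUBIC)
cv2.imwrite("pics/c1.png",cv2.convertScaleAbs(c1,alpha=1.8))
b,g,r=[im[:,:,i].astype(int) for i in range(3)]
m=((r-g>40)&(r-b>40)).astype(np.uint8);m[:215]=0;m[285:]=0;m[:,:285]=0;m[:,310:]=0
ys,xs=np.nonzero(m);print(len(xs),xs.min(),xs.max(),ys.min(),ys.max())
l=np.array([ray("top",x+0,y+0,79)[:2] for x,y in zip(xs,ys)])
print("red mean",l.mean(0),"bbox",l.min(0),l.max(0));vx=cv2.fitLine(l.astype(np.float32),2,0,.01,.01).ravel();print("dir",vx)
# box
d=(im.max(2)<45).astype(np.uint8);d[:138]=0;d[200:]=0;d[:,:290]=0;d[:,360:]=0
cs,_=cv2.findContours(d,0,2);c=max(cs,key=cv2.contourArea);R=cv2.minAreaRect(c);print("box",R,[ray("top",*q,40)[:2].round() for q in cv2.boxPoints(R)])
E
```

```text
42 295 296 226 273
red mean [ 440.0821967  -109.02871357] bbox [ 383.79055491 -110.97650378] [ 503.47533435 -105.82773755]
dir [ 9.9884659e-01  4.8015986e-02  4.4008218e+02 -1.0902872e+02]
box ((323.9846496582031, 168.11944580078125), (50.35857391357422, 48.66437911987305), 83.2901611328125) [array([ 718., -108.]), array([ 737., -237.]), array([ 603., -254.]), array([ 585., -126.])]
```

View pics/c1.png

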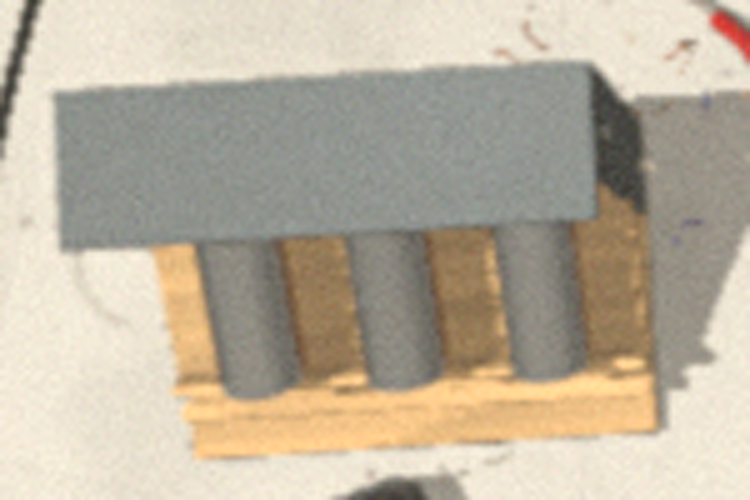

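Canopy edge runs (62,248)→(595,218) in the crop; the tubes' low-end top points are at about (260,398), (405,388) and (550,378).

```bash
python3 - <<'E'
from h import *
f=lambda u,v,z:ray("top",80+u/5,150+v/5,z)[:2]
E=[f(260,398,67),f(405,388,67),f(550,378,67)];print("ends",np.round(E,1))
d=E[0]-E[2];print("len",np.hypot(*d),"yaw from tubes",np.degrees(np.arctan2(-d[0],d[1])))
A,B=f(62,248,205),f(595,218,205);d=A-B;print("canopy",A,B,np.hypot(*d),np.degrees(np.arctan2(-d[0],d[1])))
# front edge of rack at z~0..30
A,B=f(195,458,20),f(657,430,20);d=A-B;print("front",A,B,np.hypot(*d),np.degrees(np.arctan2(-d[0],d[1])))
# ramp long edges by bright/other transitions
im=cv2.imread("pics/top0.png").astype(int)
for x in (270,285,310,330,350,370,390,403):
    col=im[205:295,x].sum(1);print(x,[(205+i) for i in np.argsort(-abs(np.diff(col)))[:6]],end=';')
o=robot.observe();print(o["tool_pos"],o["orientation"])
E
```

```text
ends [[484.4 313.2]
 [491.4 238.9]
 [498.4 164.5]]
len 149.32290519385165 yaw from tubes 5.3547927405495965
canopy [548.27369189 369.9689227 ] [568.37653591 124.4325489 ] 246.35794120609202 4.680548120181708
front [452.77089581 359.06651857] [473.59467976 113.98672341] 245.9628751986062 4.856606371851316
270 [np.int64(274), np.int64(293), np.int64(275), np.int64(225), np.int64(223), np.int64(224)];285 [np.int64(273), np.int64(225), np.int64(275), np.int64(224), np.int64(274), np.int64(272)];310 [np.int64(272), np.int64(274), np.int64(222), np.int64(219), np.int64(273), np.int64(275)];330 [np.int64(273), np.int64(271), np.int64(220), np.int64(222), np.int64(276), np.int64(224)];350 [np.int64(271), np.int64(220), np.int64(224), np.int64(272), np.int64(275), np.int64(274)];370 [np.int64(219), np.int64(224), np.int64(270), np.int64(271), np.int64(223), np.int64(274)];390 [np.int64(218), np.int64(220), np.int64(217), np.int64(223), np.int64(270), np.int64(276)];403 [np.int64(217), np.int64(220), np.int64(218), np.int64(273), np.int64(274), np.int64(224)];[219.92619764 584.63547186 238.63353963] [-3.14032830e+00  8.53433915e-05  2.78187928e+00]
```

```bash
cat >> h.py <<'E'
def go(x,y,z,yaw):
    o=robot.observe();p=np.array(o["tool_pos"]);a=o["orientation"][2];d=np.array([x,y,z])-p
    s=[d[0]*np.cos(a)+d[1]*np.sin(a), d[0]*np.sin(a)-d[1]*np.cos(a), -d[2]]
    t=-(np.degrees(np.radians(yaw)-a)+180)%360-180
    t=-((yaw-np.degrees(a)+180)%360-180)
    print("shift m",np.round(np.array(s)/1000,4),"turn",round(t,1),"dist",np.linalg.norm(d).round())
RK=(544.5,243.4,4.9)
def rack(lx,ly):
    a=np.radians(RK[2]);return RK[0]+lx*np.cos(a)-ly*np.sin(a),RK[1]+lx*np.sin(a)+ly*np.cos(a)
E
python3 -c "
from h import *
go(*rack(-31,75),200,184.9)"
```

```text
shift m [-0.3636 -0.1508  0.0386] turn -25.5 dist 396.0
```

Emit:
send_rows(
  series=[0.7, -0.364, -0.151, 0.0386, -25.5, 0.7, -0.364, -0.151, 0.0386, -25.5, 0.7, -0.364, -0.151, 0.0386, -25.5, 0.7, -0.364, -0.151, 0.0386, -25.5, 0.7, -0.364, -0.151, 0.0386, -25.5, 0.7, -0.364, -0.151, 0.0386, -25.5, 0.7, -0.364, -0.151, 0.0386, -25.5, 0.7, -0.364, -0.151, 0.0386, -25.5, 0.7, -0.364, -0.151, 0.0386, -25.5, 0.7, -0.364, -0.151, 0.0386, -25.5, 0.7, -0.364, -0.151, 0.0386, -25.5, 0.7, -0.364, -0.151, 0.0386, -25.5],
)

```text
clock: 1.15
tool_pos: [508.5, 313.8, 200.1]
orientation: [-3.141, -0.001, -3.06]
ft_force: [-0.6, 0.4, -0.7]
grip_width: 60.1
gripper_force: 0.0
```

```bash
python3 - <<'E'
from h import *
o=robot.observe();print(o["tool_pos"],np.degrees(o["orientation"]),o["grip_width"],o["qpos"])
im=robot.capture("wrist")[:,:,::-1].copy();p=robot.camera_params("wrist")
T=np.linalg.inv(p["cam_to_world"])
# predicted tube outlines: mark low-end top points and axis top lines
for ly in(75,0):
  for lx,z in((-53.3,67),(-10,92),(-31,57)):
    q=T@[*rack(lx,ly),z,1];u,v=p["fx"]*q[0]/q[2]+p["cx"],p["fy"]*q[1]/q[2]+p["cy"];print(u,v)
    cv2.circle(im,(int(u),int(v)),3,(0,0,255),-1)
cv2.imwrite("pics/w1.png",im)
E
```

```text
[508.47543626 313.79884539 200.13818341] [-1.79957034e+02 -4.09483408e-02 -1.75321388e+02] 60.1354552283086 [-0.65685898  0.39956264  0.03028866  1.71284686 -0.0134261   1.0303879
  1.03041845]
272.41383833606415 181.52126879294616
272.54424218977596 237.79695868792808
272.39909732074284 203.50215224051135
187.06158185019564 181.65941947874268
182.91100381880588 237.92610457536557
191.68224037714356 203.6271955333402
```

View pics/w1.png

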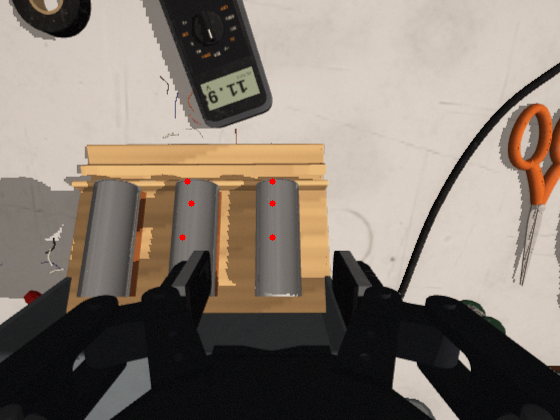

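The wrist view shows the left tube at columns 256–297 with its low end at row 180. That is about 4.5 mm further in +y than I predicted, so I'll correct the rack's y.

```bash
sed -i 's/243.4,4.9/247.9,4.9/' h.py; python3 -c "
from h import *
go(*rack(-31,75),59,184.9)"
```

```text
shift m [-0.0003  0.0044  0.1414] turn -0.1 dist 141.0
```

Emit:
send_rows(
  series=[0.7, 0, 0.0044, 0.03, 0, 0.7, 0, 0.0044, 0.06, 0, 0.7, 0, 0.0044, 0.085, 0, 0.7, 0, 0.0044, 0.11, 0, 0.7, 0, 0.0044, 0.125, 0, 0.7, 0, 0.0044, 0.135, 0, 0.7, 0, 0.0044, 0.141, 0, 0.7, 0, 0.0044, 0.141, 0, 0.3, 0, 0.0044, 0.141, 0, 0.3, 0, 0.0044, 0.141, 0, 0.3, 0, 0.0044, 0.141, 0, 0.3, 0, 0.0044, 0.141, 0],
)

```text
clock: 2.2
tool_pos: [507.5, 319.1, 61.1]
orientation: [-3.141, 0.001, -3.057]
ft_force: [-3.2, -5.3, 6.8]
grip_width: 38.0
gripper_force: 60.1
```

Emit:
send_rows(
  series=[0.3, 0.01, 0, -0.0173, 0, 0.3, 0.025, 0, -0.0433, 0, 0.3, 0.04, 0, -0.0693, 0, 0.3, 0.055, 0, -0.0953, 0, 0.3, 0.07, 0, -0.121, 0, 0.3, 0.08, 0, -0.139, 0, 0.3, 0.08, 0, -0.16, 0, 0.3, 0.08, 0, -0.16, 0],
)

```text
clock: 2.87
tool_pos: [428.7, 314.9, 224.8]
orientation: [3.136, 0.007, -3.056]
ft_force: [0.9, 0.2, -1.5]
grip_width: 37.8
gripper_force: 60.9
```

```bash
python3 -c "
from h import *
print(robot.observe()['grip_width']);go(480,-60,220,182)"
```

```text
37.817074475745834
shift m [-0.0189 -0.3779  0.0048] turn 2.9 dist 378.0
```

Emit:
send_rows(
  series=[0.3, -0.019, -0.378, 0, 2.9, 0.3, -0.019, -0.378, 0, 2.9, 0.3, -0.019, -0.378, 0, 2.9, 0.3, -0.019, -0.378, 0, 2.9, 0.3, -0.019, -0.378, 0, 2.9, 0.3, -0.019, -0.378, 0, 2.9, 0.3, -0.019, -0.378, 0, 2.9, 0.3, -0.019, -0.378, 0, 2.9, 0.3, -0.019, -0.378, 0, 2.9, 0.3, -0.019, -0.378, 0, 2.9, 0.3, -0.019, -0.378, 0, 2.9],
)

```text
clock: 3.78
tool_pos: [478.7, -65.2, 219.6]
orientation: [-3.141, 0.001, -3.113]
ft_force: [-0.0, 1.8, -1.1]
grip_width: 37.9
gripper_force: 61.0
```

```bash
python3 - <<'E'
from h import *
o=robot.observe();print(o["tool_pos"],np.degrees(o["orientation"]),o["grip_width"])
im=robot.capture("wrist")[:,:,::-1].copy();cv2.imwrite("pics/w2.png",im)
P=robot.camera_params("wrist")
b,g,r=[im[:,:,i].astype(int) for i in range(3)]
m=((r-g>50)&(r-b>50)).astype(np.uint8)
n,L,S,C=cv2.connectedComponentsWithStats(m)
for i in range(1,n):
    if S[i,4]>60:
        ys,xs=np.nonzero(L==i);l=np.array([ray("wrist",x,y,79,P)[:2] for x,y in zip(xs,ys)],np.float32)
        f=cv2.fitLine(l,2,0,.01,.01).ravel();print(S[i],l.mean(0),l.min(0),l.max(0),np.degrees(np.arctan2(f[1],f[0])))
E
```

```text
[478.73614791 -65.2333113  219.57962607] [-1.79950388e+02  4.22809229e-02 -1.78369833e+02] 37.87224464754058
[216  89  13 142 684] [ 439.66437 -108.51553] [ 381.07193 -113.31519] [ 505.1131  -103.87168] 2.8729496
```

View pics/w2.png

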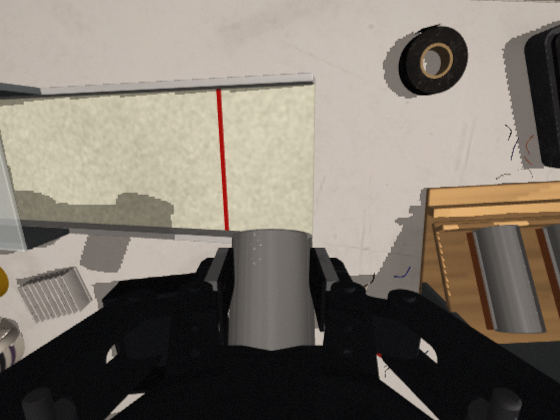

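The red line spans (220,88)–(227,230), which puts its middle at about (442,−108.5) with yaw 2.9°. The tube is held firmly with its low end forward.

```bash
cat >> h.py <<'E'
def ramp(lx,ly=0):  # relative to lay line middle
    a=np.radians(2.9);return 442+lx*np.cos(a)-ly*np.sin(a),-108.5+lx*np.sin(a)+ly*np.cos(a)
E
python3 -c "
from h import *
go(*ramp(-38),125,182.9)"
```

```text
shift m [ 0.0761 -0.0452  0.0944] turn -1.1 dist 129.0
```

Emit:
send_rows(
  series=[0.3, 0.03, -0.025, 0.02, -1.1, 0.3, 0.06, -0.042, 0.045, -1.1, 0.3, 0.076, -0.045, 0.07, -1.1, 0.3, 0.076, -0.045, 0.085, -1.1, 0.3, 0.076, -0.045, 0.094, -1.1, 0.3, 0.076, -0.045, 0.098, -1.1, 0.3, 0.076, -0.045, 0.101, -1.1, 0.3, 0.076, -0.045, 0.104, -1.1, 0.3, 0.076, -0.045, 0.106, -1.1, 0.3, 0.076, -0.045, 0.106, -1.1],
)

```text
clock: 4.67
tool_pos: [404.8, -109.3, 113.8]
orientation: [-3.142, 0.001, -3.087]
ft_force: [0.2, -0.1, -0.9]
grip_width: 38.0
gripper_force: 61.1
```

Creep down until contact.

Emit:
send_rows(
  series=[0.3, 0, 0, 0.002, 0, 0.3, 0, 0, 0.004, 0, 0.3, 0, 0, 0.005, 0, 0.3, 0, 0, 0.005, 0],
)

```text
clock: 5.0
tool_pos: [404.2, -109.6, 108.6]
orientation: [3.142, -0.0, -3.088]
ft_force: [0.2, 0.5, -2.7]
grip_width: 37.9
gripper_force: 61.1
```

Emit:
send_rows(
  series=[0.3, 0, 0, 0.002, 0, 0.3, 0, 0, 0.003, 0, 0.3, 0, 0, 0.003, 0],
)

```text
clock: 5.25
tool_pos: [404.9, -109.6, 106.7]
orientation: [3.141, 0.001, -3.088]
ft_force: [-3.4, 0.9, 15.8]
grip_width: 37.9
gripper_force: 63.2
```

Emit:
send_rows(
  series=[0.47, 0, 0, 0, 0, 0.48, 0, 0, 0, 0, 0.5, 0, 0, 0, 0, 0.52, 0, 0, 0, 0, 0.52, 0, 0, 0, 0, 0.52, 0, 0, 0, 0],
)

```text
clock: 5.75
tool_pos: [404.2, -109.6, 105.6]
orientation: [3.142, -0.0, -3.088]
ft_force: [-0.2, -0.9, -1.2]
grip_width: 44.7
gripper_force: 0.2
```

```bash
python3 - <<'E'
from h import *
a=robot.capture("side")[190:310,190:340,::-1];b=robot.capture("wrist")[:,:,::-1]
a=cv2.resize(a,None,fx=3,fy=3,interpolation=cv2.INTER_CUBIC);b=cv2.resize(b,(340,255));b=cv2.copyMakeBorder(b,0,105,0,0,0)
cv2.imwrite("pics/s3.png",np.hstack([a,b]))
E
```

```text
(no output)
```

View pics/s3.png

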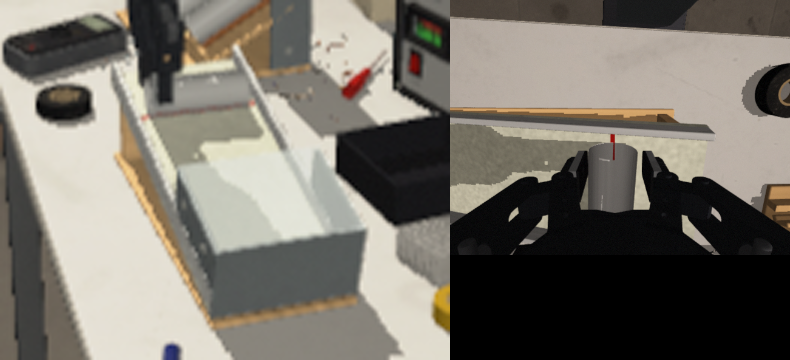

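Level, still guided by the fingers. Next I slide the fingers to its middle and squeeze to align it.

Emit:
send_rows(
  series=[0.54, -0.015, 0, 0, 0, 0.54, -0.03, 0, 0, 0, 0.54, -0.043, 0, 0.002, 0, 0.54, -0.043, 0, 0.003, 0, 0.54, -0.043, 0, 0.003, 0, 0.4, -0.043, 0, 0.003, 0, 0.4, -0.043, 0, 0.003, 0, 0.4, -0.043, 0, 0.003, 0],
)

```text
clock: 6.52
tool_pos: [446.4, -107.5, 102.8]
orientation: [-3.142, -0.0, -3.088]
ft_force: [-0.2, -1.5, 1.9]
grip_width: 37.9
gripper_force: 59.9
```

Emit:
send_rows(
  series=[0.6, 0, 0, 0, 0, 0.75, 0, 0, 0, 0, 0.8, 0, 0, -0.01, 0, 0.8, 0, 0, -0.035, 0, 0.8, 0, 0, -0.07, 0, 0.8, 0, 0, -0.1, 0, 0.8, 0, 0, -0.1, 0, 0.8, 0, 0, -0.1, 0, 0.8, 0, 0, -0.1, 0, 0.8, 0, 0, -0.1, 0, 0.8, 0, 0, -0.1, 0, 0.8, 0, 0, -0.1, 0],
)

```text
clock: 7.52
tool_pos: [446.6, -107.2, 201.8]
orientation: [3.142, -0.002, -3.088]
ft_force: [-0.4, -0.2, -0.1]
grip_width: 68.3
gripper_force: 0.0
```

```bash
python3 - <<'E'
from h import *
a=robot.capture("side")[190:310,190:340,::-1];b=robot.capture("wrist")[:,:,::-1]
a=cv2.resize(a,None,fx=3,fy=3,interpolation=cv2.INTER_CUBIC);b=cv2.resize(b,(340,255));b=cv2.copyMakeBorder(b,0,105,0,0,0)
cv2.imwrite("pics/s4.png",np.hstack([a,b]))
go(*rack(-31,0),200,184.9)
E
```

```text
shift m [-0.0856  0.3484  0.0021] turn -1.8 dist 359.0
```

View pics/s4.png

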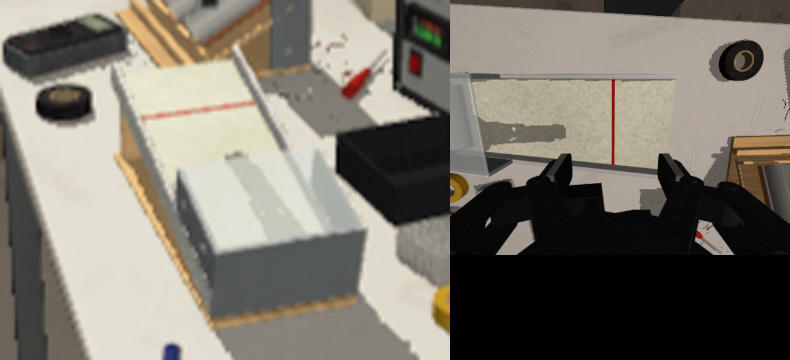

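The first tube rolled away under the cover, so it's good. Next is the middle tube.

Emit:
send_rows(
  series=[0.7, -0.0856, 0.3484, 0, -1.8, 0.7, -0.0856, 0.3484, 0, -1.8, 0.7, -0.0856, 0.3484, 0, -1.8, 0.7, -0.0856, 0.3484, 0, -1.8, 0.7, -0.0856, 0.3484, 0, -1.8, 0.7, -0.0856, 0.3484, 0, -1.8, 0.7, -0.0856, 0.3484, 0, -1.8, 0.7, -0.0856, 0.3484, 0, -1.8, 0.7, -0.0856, 0.3484, 0, -1.8, 0.7, -0.0856, 0.3484, 0, -1.8, 0.7, -0.0856, 0.3484, 0, -1.8],
)

```text
clock: 8.53
tool_pos: [513.4, 246.8, 201.7]
orientation: [-3.141, -0.001, -3.053]
ft_force: [-0.2, -2.0, -0.0]
grip_width: 59.8
gripper_force: 0.0
```

```bash
python3 -c "
from h import *
go(*rack(-31,0),60,184.9)"
```

```text
shift m [-1.000e-04 -1.600e-03  1.417e-01] turn 0.2 dist 142.0
```

Emit:
send_rows(
  series=[0.7, 0, -0.0015, 0.03, 0, 0.7, 0, -0.0015, 0.06, 0, 0.7, 0, -0.0015, 0.085, 0, 0.7, 0, -0.0015, 0.11, 0, 0.7, 0, -0.0015, 0.125, 0, 0.7, 0, -0.0015, 0.135, 0, 0.7, 0, -0.0015, 0.141, 0, 0.7, 0, -0.0015, 0.141, 0, 0.3, 0, -0.0015, 0.141, 0, 0.3, 0, -0.0015, 0.141, 0, 0.3, 0, -0.0015, 0.141, 0, 0.3, 0, -0.0015, 0.141, 0],
)

```text
clock: 9.53
tool_pos: [514.6, 244.3, 63.2]
orientation: [3.14, 0.002, -3.056]
ft_force: [-3.0, 0.2, 7.0]
grip_width: 37.4
gripper_force: 60.1
```

Emit:
send_rows(
  series=[0.3, 0.01, 0, -0.0173, 0, 0.3, 0.025, 0, -0.0433, 0, 0.3, 0.04, 0, -0.0693, 0, 0.3, 0.055, 0, -0.0953, 0, 0.3, 0.07, 0, -0.121, 0, 0.3, 0.08, 0, -0.139, 0, 0.3, 0.08, 0, -0.16, 0, 0.3, 0.08, 0, -0.16, 0],
)

```text
clock: 10.2
tool_pos: [435.6, 238.0, 226.2]
orientation: [3.138, 0.006, -3.056]
ft_force: [1.1, 0.7, -1.7]
grip_width: 37.7
gripper_force: 60.7
```

```bash
python3 -c "
from h import *
go(*ramp(-38),180,182.9)"
```

```text
shift m [ 0.0612 -0.3444  0.0462] turn 2.0 dist 353.0
```

Emit:
send_rows(
  series=[0.3, 0.061, -0.344, 0.03, 2, 0.3, 0.061, -0.344, 0.03, 2, 0.3, 0.061, -0.344, 0.03, 2, 0.3, 0.061, -0.344, 0.03, 2, 0.3, 0.061, -0.344, 0.03, 2, 0.3, 0.061, -0.344, 0.03, 2, 0.3, 0.061, -0.344, 0.03, 2, 0.3, 0.061, -0.344, 0.03, 2, 0.3, 0.061, -0.344, 0.046, 2, 0.3, 0.061, -0.344, 0.046, 2, 0.3, 0.061, -0.344, 0.046, 2, 0.3, 0.061, -0.344, 0.046, 2],
)

```text
clock: 11.2
tool_pos: [402.9, -110.5, 175.6]
orientation: [3.141, -0.0, -3.091]
ft_force: [-0.5, 0.4, -2.0]
grip_width: 37.9
gripper_force: 60.8
```

```bash
python3 -c "
from h import *
go(*ramp(-38),112,182.9)"
```

```text
shift m [-0.0011 -0.      0.0636] turn -0.0 dist 64.0
```

Emit:
send_rows(
  series=[0.3, -0.001, 0, 0.02, 0, 0.3, -0.001, 0, 0.04, 0, 0.3, -0.001, 0, 0.055, 0, 0.3, -0.001, 0, 0.062, 0, 0.3, -0.001, 0, 0.064, 0, 0.3, -0.001, 0, 0.064, 0],
)

```text
clock: 11.7
tool_pos: [404.1, -110.2, 111.8]
orientation: [3.141, -0.0, -3.09]
ft_force: [0.2, 0.1, -1.5]
grip_width: 37.2
gripper_force: 61.0
```

Emit:
send_rows(
  series=[0.3, 0, 0, 0.0015, 0, 0.3, 0, 0, 0.003, 0, 0.3, 0, 0, 0.003, 0],
)

```text
clock: 11.95
tool_pos: [404.7, -110.8, 109.4]
orientation: [3.141, 0.002, -3.091]
ft_force: [0.3, 0.5, 1.0]
grip_width: 37.5
gripper_force: 61.3
```

Emit:
send_rows(
  series=[0.3, 0, 0, 0.0015, 0, 0.3, 0, 0, 0.0015, 0],
)

```text
clock: 12.12
tool_pos: [405.2, -110.8, 108.5]
orientation: [3.141, 0.003, -3.091]
ft_force: [-1.1, 2.3, 13.8]
grip_width: 37.6
gripper_force: 62.9
```

Emit:
send_rows(
  series=[0.47, 0, 0, 0, 0, 0.48, 0, 0, 0, 0, 0.5, 0, 0, 0, 0, 0.52, 0, 0, 0, 0, 0.52, 0, 0, 0, 0, 0.52, 0, 0, 0, 0],
)

```text
clock: 12.62
tool_pos: [403.8, -111.0, 107.2]
orientation: [-3.142, -0.0, -3.091]
ft_force: [-0.6, -1.3, 0.6]
grip_width: 44.3
gripper_force: 0.3
```

Emit:
send_rows(
  series=[0.54, -0.015, 0, 0.002, 0, 0.54, -0.03, 0, 0.003, 0, 0.54, -0.043, 0, 0.005, 0, 0.54, -0.043, 0, 0.005, 0, 0.54, -0.043, 0, 0.005, 0, 0.4, -0.043, 0, 0.005, 0, 0.4, -0.043, 0, 0.005, 0, 0.4, -0.043, 0, 0.005, 0],
)

```text
clock: 13.28
tool_pos: [446.1, -109.2, 102.4]
orientation: [-3.141, -0.0, -3.092]
ft_force: [-1.7, -2.1, 2.8]
grip_width: 37.9
gripper_force: 59.7
```

Emit:
send_rows(
  series=[0.6, 0, 0, 0, 0, 0.75, 0, 0, 0, 0, 0.8, 0, 0, -0.01, 0, 0.8, 0, 0, -0.035, 0, 0.8, 0, 0, -0.07, 0, 0.8, 0, 0, -0.1, 0, 0.8, 0, 0, -0.1, 0, 0.8, 0, 0, -0.1, 0, 0.8, 0, 0, -0.1, 0, 0.8, 0, 0, -0.1, 0, 0.8, 0, 0, -0.1, 0, 0.8, 0, 0, -0.1, 0],
)

```text
clock: 14.28
tool_pos: [446.2, -108.7, 201.3]
orientation: [3.142, -0.002, -3.091]
ft_force: [1.1, 0.4, 0.6]
grip_width: 68.3
gripper_force: 0.0
```

```bash
python3 - <<'E'
from h import *
a=robot.capture("side")[190:310,190:340,::-1];b=robot.capture("wrist")[:,:,::-1]
a=cv2.resize(a,None,fx=3,fy=3,interpolation=cv2.INTER_CUBIC);b=cv2.resize(b,(340,255));b=cv2.copyMakeBorder(b,0,105,0,0,0)
cv2.imwrite("pics/s5.png",np.hstack([a,b]))
go(*rack(-31,-75),200,184.9)
E
```

```text
shift m [-0.0875  0.2753  0.0016] turn -2.0 dist 289.0
```

View pics/s5.png

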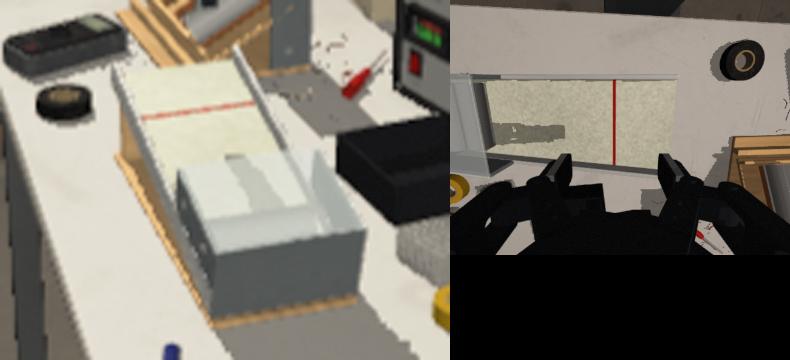

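The second tube rolled too: it shows under the cover at crop (255,225). The right tube should therefore be the spoiled one.

Emit:
send_rows(
  series=[0.7, -0.0875, 0.2753, 0, -2, 0.7, -0.0875, 0.2753, 0, -2, 0.7, -0.0875, 0.2753, 0, -2, 0.7, -0.0875, 0.2753, 0, -2, 0.7, -0.0875, 0.2753, 0, -2, 0.7, -0.0875, 0.2753, 0, -2, 0.7, -0.0875, 0.2753, 0, -2, 0.7, -0.0875, 0.2753, 0, -2, 0.7, -0.0875, 0.2753, 0, -2, 0.7, -0.0875, 0.2753, 0, -2],
)

```text
clock: 15.22
tool_pos: [520.0, 169.8, 201.5]
orientation: [-3.14, -0.001, -3.056]
ft_force: [-0.3, -0.5, 0.1]
grip_width: 59.9
gripper_force: 0.0
```

```bash
python3 -c "
from h import *
go(*rack(-31,-75),60,184.9)"
```

```text
shift m [-1.000e-04  7.000e-04  1.415e-01] turn -0.0 dist 142.0
```

Emit:
send_rows(
  series=[0.7, 0, 0.0005, 0.03, 0, 0.7, 0, 0.0005, 0.06, 0, 0.7, 0, 0.0005, 0.085, 0, 0.7, 0, 0.0005, 0.11, 0, 0.7, 0, 0.0005, 0.125, 0, 0.7, 0, 0.0005, 0.135, 0, 0.7, 0, 0.0005, 0.141, 0, 0.7, 0, 0.0005, 0.141, 0, 0.3, 0, 0.0005, 0.141, 0, 0.3, 0, 0.0005, 0.141, 0, 0.3, 0, 0.0005, 0.141, 0, 0.3, 0, 0.0005, 0.141, 0],
)

```text
clock: 16.22
tool_pos: [521.0, 169.6, 62.6]
orientation: [-3.141, 0.001, -3.057]
ft_force: [-1.0, -5.5, 5.8]
grip_width: 37.7
gripper_force: 60.1
```

Emit:
send_rows(
  series=[0.3, 0.01, 0, -0.0173, 0, 0.3, 0.025, 0, -0.0433, 0, 0.3, 0.04, 0, -0.0693, 0, 0.3, 0.055, 0, -0.0953, 0, 0.3, 0.07, 0, -0.121, 0, 0.3, 0.08, 0, -0.139, 0, 0.3, 0.08, 0, -0.16, 0, 0.3, 0.08, 0, -0.16, 0],
)

```text
clock: 16.88
tool_pos: [442.1, 165.2, 226.0]
orientation: [3.138, 0.007, -3.056]
ft_force: [1.1, 0.3, -1.0]
grip_width: 37.4
gripper_force: 60.8
```

```bash
python3 -c "
from h import *
go(*ramp(-38),180,182.9)"
```

```text
shift m [ 0.0615 -0.2714  0.046 ] turn 2.0 dist 282.0
```

Emit:
send_rows(
  series=[0.3, 0.0615, -0.2714, 0.03, 2, 0.3, 0.0615, -0.2714, 0.03, 2, 0.3, 0.0615, -0.2714, 0.03, 2, 0.3, 0.0615, -0.2714, 0.03, 2, 0.3, 0.0615, -0.2714, 0.03, 2, 0.3, 0.0615, -0.2714, 0.03, 2, 0.3, 0.0615, -0.2714, 0.03, 2, 0.3, 0.0615, -0.2714, 0.046, 2, 0.3, 0.0615, -0.2714, 0.046, 2, 0.3, 0.0615, -0.2714, 0.046, 2, 0.3, 0.0615, -0.2714, 0.046, 2],
)

```text
clock: 17.8
tool_pos: [402.7, -110.6, 175.5]
orientation: [3.141, 0.0, -3.09]
ft_force: [1.8, 0.1, -1.3]
grip_width: 37.9
gripper_force: 60.8
```

```bash
python3 -c "
from h import *
go(*ramp(-38),112,182.9)"
```

```text
shift m [-0.0013  0.0001  0.0635] turn 0.1 dist 64.0
```

Emit:
send_rows(
  series=[0.3, -0.001, 0, 0.02, 0, 0.3, -0.001, 0, 0.04, 0, 0.3, -0.001, 0, 0.055, 0, 0.3, -0.001, 0, 0.062, 0, 0.3, -0.001, 0, 0.064, 0, 0.3, -0.001, 0, 0.064, 0],
)

```text
clock: 18.3
tool_pos: [403.7, -110.8, 111.4]
orientation: [3.142, -0.0, -3.09]
ft_force: [-0.2, -0.2, -0.9]
grip_width: 37.4
gripper_force: 60.8
```

Emit:
send_rows(
  series=[0.3, 0, 0, 0.0015, 0, 0.3, 0, 0, 0.003, 0, 0.3, 0, 0, 0.003, 0],
)

```text
clock: 18.55
tool_pos: [403.9, -111.3, 108.6]
orientation: [3.142, 0.001, -3.091]
ft_force: [-0.9, 0.6, -0.5]
grip_width: 37.7
gripper_force: 60.8
```

Emit:
send_rows(
  series=[0.3, 0, 0, 0.0015, 0, 0.3, 0, 0, 0.0025, 0, 0.3, 0, 0, 0.0025, 0],
)

```text
clock: 18.8
tool_pos: [404.6, -111.2, 107.0]
orientation: [3.141, 0.002, -3.091]
ft_force: [-2.7, 1.8, 17.1]
grip_width: 37.7
gripper_force: 62.8
```

Emit:
send_rows(
  series=[0.46, 0, 0, 0, 0, 0.47, 0, 0, 0, 0, 0.48, 0, 0, 0, 0, 0.49, 0, 0, 0, 0, 0.5, 0, 0, 0, 0, 0.5, 0, 0, 0, 0, 0.5, 0, 0, 0, 0],
)

```text
clock: 19.38
tool_pos: [403.2, -111.3, 105.6]
orientation: [3.141, -0.0, -3.091]
ft_force: [0.1, -0.1, -0.0]
grip_width: 42.8
gripper_force: 0.0
```

Emit:
send_rows(
  series=[0.52, -0.015, 0, 0.001, 0, 0.52, -0.03, 0, 0.002, 0, 0.52, -0.043, 0, 0.003, 0, 0.52, -0.043, 0, 0.003, 0, 0.52, -0.043, 0, 0.003, 0, 0.52, -0.043, 0, 0.003, 0],
)

```text
clock: 19.88
tool_pos: [445.2, -109.2, 102.4]
orientation: [3.141, -0.001, -3.092]
ft_force: [-1.4, 0.4, -0.4]
grip_width: 44.8
gripper_force: 0.0
```

```bash
python3 - <<'E'
from h import *
a=robot.capture("side")[190:310,190:340,::-1];b=robot.capture("wrist")[:,:,::-1]
a=cv2.resize(a,None,fx=3,fy=3,interpolation=cv2.INTER_CUBIC);b=cv2.resize(b,(340,255));b=cv2.copyMakeBorder(b,0,105,0,0,0)
cv2.imwrite("pics/s6.png",np.hstack([a,b]))
E
```

```text
(no output)
```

View pics/s6.png

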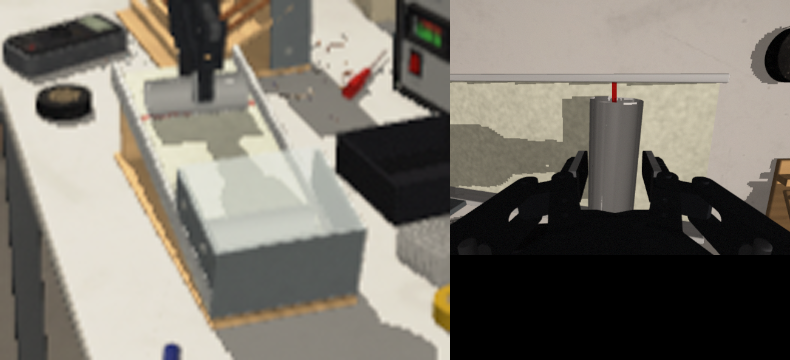

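It lies level on the line, at crop (205,95), with the fingers clear. I open, draw up and wait.

Emit:
send_rows(
  series=[0.65, 0, 0, 0, 0, 0.75, 0, 0, 0, 0, 0.75, 0, 0, -0.01, 0, 0.75, 0, 0, -0.035, 0, 0.75, 0, 0, -0.07, 0, 0.75, 0, 0, -0.08, 0, 0.75, 0, 0, -0.08, 0, 0.75, 0, 0, -0.08, 0, 0.75, 0, 0, -0.08, 0, 0.75, 0, 0, -0.08, 0, 0.75, 0, 0, -0.08, 0, 0.75, 0, 0, -0.08, 0],
)

```text
clock: 20.98
tool_pos: [445.9, -109.2, 181.9]
orientation: [-3.142, -0.002, -3.091]
ft_force: [-0.1, 0.4, -0.1]
grip_width: 63.7
gripper_force: 0.0
```

Emit:
send_rows(
  series=[0.75, 0, 0, 0, 0, 0.75, 0, 0, 0, 0, 0.75, 0, 0, 0, 0, 0.75, 0, 0, 0, 0, 0.75, 0, 0, 0, 0],
)

```text
clock: 21.4
tool_pos: [446.3, -109.2, 182.7]
orientation: [3.142, 0.0, -3.091]
ft_force: [0.0, 0.5, -0.3]
grip_width: 64.2
gripper_force: 0.0
```

```bash
python3 - <<'E'
from h import *
b=robot.capture("wrist")[:,:,::-1].copy();P=robot.camera_params("wrist")
bb,g,r=[b[:,:,i].astype(int) for i in range(3)]
m=(r-g>50)&(r-bb>50);m[300:]=0
ys,xs=np.nonzero(m);print("red px",len(xs),(xs.min(),xs.max(),ys.min(),ys.max()) if len(xs) else "")
cv2.imwrite("pics/w7.png",b)
go(*ramp(4,0),100,182.9)
E
```

```text
red px 153 (np.int64(268), np.int64(535), np.int64(131), np.int64(299))
shift m [0.0003 0.0009 0.0827] turn -0.0 dist 83.0
```

View pics/w7.png

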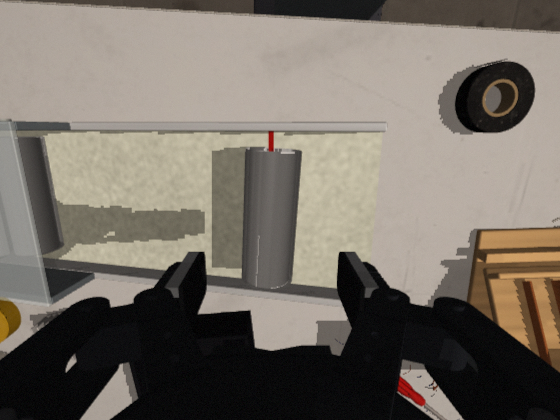

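The third tube stayed put, with its image middle at about (271,216) and its ends near rows 150 and 285, so it is spoiled. I locate its middle and pick it up.

```bash
python3 - <<'E'
from h import *
A,B=ray("wrist",273,151,114),ray("wrist",268,284,105);print(A,B,(A+B)/2)
E
```

```text
[ 393.21938776 -111.77567925  114.        ] [ 493.66245051 -110.41220222  105.        ] [ 443.44091914 -111.09394074  109.5       ]
```

Emit:
send_rows(
  series=[0.75, 0.0025, -0.001, 0.03, 0, 0.75, 0.0025, -0.001, 0.055, 0, 0.75, 0.0025, -0.001, 0.072, 0, 0.75, 0.0025, -0.001, 0.08, 0, 0.75, 0.0025, -0.001, 0.082, 0, 0.75, 0.0025, -0.001, 0.082, 0, 0.3, 0.0025, -0.001, 0.082, 0, 0.3, 0.0025, -0.001, 0.082, 0, 0.3, 0.0025, -0.001, 0.082, 0, 0.3, 0.0025, -0.001, 0.082, 0, 0.3, 0.0025, -0.001, 0.082, 0],
)

```text
clock: 22.37
tool_pos: [444.8, -110.7, 102.2]
orientation: [-3.141, 0.003, -3.092]
ft_force: [-1.7, -0.7, 7.6]
grip_width: 37.8
gripper_force: 59.2
```

Emit:
send_rows(
  series=[0.3, 0, 0, -0.02, 0, 0.3, 0, 0, -0.05, 0, 0.3, 0, 0, -0.08, 0, 0.3, 0, 0, -0.08, 0, 0.3, 0, 0, -0.08, 0],
)

```text
clock: 22.78
tool_pos: [445.2, -110.3, 182.7]
orientation: [3.141, 0.005, -3.091]
ft_force: [0.3, -0.1, -0.6]
grip_width: 38.0
gripper_force: 60.7
```

```bash
python3 -c "
from h import *
go(661,-181,120,187.7)"
```

```text
shift m [-0.2119 -0.0815  0.0627] turn -4.8 dist 236.0
```

Emit:
send_rows(
  series=[0.3, -0.212, -0.0815, 0, -4.8, 0.3, -0.212, -0.0815, 0, -4.8, 0.3, -0.212, -0.0815, 0, -4.8, 0.3, -0.212, -0.0815, 0, -4.8, 0.3, -0.212, -0.0815, 0, -4.8, 0.3, -0.212, -0.0815, 0.03, -4.8, 0.3, -0.212, -0.0815, 0.06, -4.8, 0.3, -0.212, -0.0815, 0.06, -4.8, 0.3, -0.212, -0.0815, 0.06, -4.8],
)

```text
clock: 23.53
tool_pos: [657.5, -180.6, 117.9]
orientation: [3.14, -0.006, -3.008]
ft_force: [-0.1, 0.2, -0.4]
grip_width: 37.8
gripper_force: 60.7
```

```bash
python3 - <<'E'
from h import *
b=robot.capture("wrist").astype(int);P=robot.camera_params("wrist")
# near wall of the box (its -x rim) along column of the tube: brightness profile -> x on z=45
for c in (150,400):
    col=b[:260,c].sum(1);j=np.argsort(-abs(np.diff(col)))[:4];print(c,[(int(i),ray("wrist",c,i,45,P)[:2].round().tolist()) for i in sorted(j)])
go(661,-181,40,187.7)
E
```

```text
150 [(10, [534.0, -272.0]), (19, [538.0, -272.0]), (20, [539.0, -272.0]), (135, [607.0, -270.0])]
400 [(32, [525.0, -121.0]), (34, [526.0, -120.0]), (47, [533.0, -119.0]), (48, [534.0, -118.0])]
shift m [-0.0022 -0.0003  0.0803] turn -0.0 dist 80.0
```

```bash
python3 - <<'E'
from h import *
b=robot.capture("wrist");P=robot.camera_params("wrist");g=b.max(2)
for c in (190,220,250,280,310,340,360):
    d=g[:,c]<60;i=next((k for k in range(60,300) if d[k:k+6].all()),None)
    print(c,i,ray("wrist",c,i,45,P)[:2].round(1) if i else "")
for r in (190,200,210):
    d=np.nonzero(g[r]<60)[0];print(r,d.min(),d.max(),ray("wrist",d.min(),r,45,P)[:2].round(1),ray("wrist",d.max(),r,45,P)[:2].round(1))
E
```

```text
190 134 [ 603.7 -244.2]
220 134 [ 601.1 -224.5]
250 133 [ 597.8 -204.7]
280 133 [ 595.1 -185. ]
310 133 [ 592.5 -165.2]
340 133 [ 589.9 -145.5]
360 133 [ 588.1 -132.3]
190 177 360 [ 642.8 -250.8] [ 625.9 -124.3]
200 178 359 [ 649.9 -249.7] [ 633.  -123.5]
210 179 358 [ 657.1 -248.6] [ 640.2 -122.7]
```

Emit:
send_rows(
  series=[0.3, -0.004, -0.002, 0.03, 0, 0.3, -0.004, -0.002, 0.06, 0, 0.3, -0.004, -0.002, 0.075, 0, 0.3, -0.004, -0.002, 0.082, 0, 0.3, -0.004, -0.002, 0.086, 0, 0.3, -0.004, -0.002, 0.088, 0, 0.3, -0.004, -0.002, 0.088, 0],
)

```text
clock: 24.22
tool_pos: [664.7, -182.7, 34.0]
orientation: [-3.141, 0.002, -3.007]
ft_force: [0.8, 0.7, -1.3]
grip_width: 38.1
gripper_force: 60.7
```

Emit:
send_rows(
  series=[0.3, 0, 0, 0.002, 0, 0.3, 0, 0, 0.004, 0, 0.3, 0, 0, 0.0045, 0, 0.3, 0, 0, 0.0045, 0],
)

```text
clock: 24.55
tool_pos: [664.7, -182.7, 29.7]
orientation: [-3.141, 0.002, -3.008]
ft_force: [-2.2, 0.1, 5.9]
grip_width: 37.4
gripper_force: 61.5
```

Contact with the floor; now a partial opening and withdraw.

Emit:
send_rows(
  series=[0.48, 0, 0, 0, 0, 0.52, 0, 0, 0, 0, 0.58, 0, 0, 0, 0, 0.62, 0, 0, 0, 0, 0.62, 0, 0, 0, 0, 0.62, 0, 0, -0.01, 0, 0.62, 0, 0, -0.03, 0, 0.62, 0, 0, -0.06, 0, 0.62, 0, 0, -0.1, 0, 0.62, 0, 0, -0.14, 0, 0.62, 0, 0, -0.17, 0, 0.62, 0, 0, -0.17, 0],
)

```text
clock: 25.55
tool_pos: [667.1, -184.2, 207.0]
orientation: [-3.138, 0.011, -3.008]
ft_force: [0.1, -1.5, 0.4]
grip_width: 53.1
gripper_force: 0.0
```

Emit:
send_rows(
  series=[0.62, 0.04, 0.04, 0, 0, 0.62, 0.08, 0.08, 0, 0, 0.62, 0.08, 0.12, 0, 0, 0.62, 0.08, 0.16, 0, 0, 0.62, 0.08, 0.2, 0, 0, 0.62, 0.08, 0.2, 0, 0, 0.62, 0.08, 0.2, 0, 0, 0.62, 0.08, 0.2, 0, 0],
)

```text
clock: 26.22
tool_pos: [557.9, 6.4, 198.7]
orientation: [3.141, 0.001, -3.005]
ft_force: [-0.2, -0.6, 0.5]
grip_width: 53.2
gripper_force: 0.0
```

```bash
python3 - <<'E'
from h import *
im=robot.capture("top");g=im.astype(int);im0=cv2.imread("pics/top0.png")[:,:,::-1].astype(int)
# box interior: bright (tube) pixels now
sub=g[140:198,296:354].max(2);m=(sub>55).astype(np.uint8)
n,L,S,C=cv2.connectedComponentsWithStats(m)
for i in range(1,n):
    if S[i,4]>40: print("box blob",S[i],C[i]+[296,140],ray("top",*(C[i]+[296,140]),38)[:2])
# catch: change since the start
d=(abs(g-im0).max(2)>18).astype(np.uint8);d=cv2.morphologyEx(d,cv2.MORPH_OPEN,np.ones((3,3)))
n,L,S,C=cv2.connectedComponentsWithStats(d)
a=np.radians(2.9)
for i in range(1,n):
    if S[i,4]>30:
        q=ray("top",*C[i],50)[:2];v=q-[442,-108.5];print("change",S[i],C[i].round(),q.round(),"ramp y",round(98-v[0]*np.sin(a)+v[1]*np.cos(a)))
E
```

```text
box blob [  0   0  58  58 889] [326.03937008 168.67716535] [ 659.68468494 -187.08885575]
box blob [ 18   8  17  41 559] [322.17352415 167.99105546] [ 661.25996145 -176.75588268]
change [314 148  17  41 578] [322. 168.] [ 661. -175.] ramp y 20
change [   98   151   264   165 13699] [222. 238.] [469.  82.] ramp y 287
change [ 301  166  149  122 4275] [410. 207.] [ 562. -410.] ramp y -209
change [213 280   9  11  84] [217. 285.] [346.  92.] ramp y 303
change [434 299  22  16 211] [443. 307.] [ 303. -498.] ramp y -284
change [243 319   9  11  75] [247. 324.] [249.  10.] ramp y 226
change [182 323  68  23 669] [218. 332.] [226.  87.] ramp y 304
change [ 160  358   88   62 2917] [212. 386.] [89. 97.] ramp y 321
change [297 375  14   9  92] [304. 379.] [ 111. -138.] ramp y 86
```

```bash
python3 - <<'E'
from h import *
g=robot.capture("top").astype(int);im0=cv2.imread("pics/top0.png").astype(int)
a=np.radians(2.9)
for r in(238,256):
  for c in range(352,412,2):
    q=ray("top",c,r,60)[:2];v=q-[442,-108.5];print(round(98-v[0]*np.sin(a)+v[1]*np.cos(a)),im0[r-2:r+3,c].mean().round().astype(int),g[r-2:r+3,c].mean().round().astype(int),end=' | ')
  print()
E
```

```text
-51 130 140 | -56 129 141 | -61 130 141 | -66 130 143 | -71 132 144 | -77 130 142 | -82 123 135 | -87 131 142 | -92 131 144 | -97 132 121 | -103 130 117 | -108 130 121 | -113 131 123 | -118 130 125 | -124 130 123 | -129 129 120 | -134 116 115 | -139 115 116 | -144 115 120 | -150 115 123 | -155 115 125 | -160 113 124 | -165 99 121 | -170 96 115 | -176 98 106 | -181 97 106 | -186 96 106 | -191 103 107 | -196 104 104 | -202 82 89 | 
-49 127 141 | -54 130 143 | -59 128 141 | -65 129 142 | -70 129 140 | -75 132 143 | -80 132 145 | -85 133 145 | -90 132 143 | -96 131 129 | -101 130 116 | -106 129 120 | -111 131 122 | -116 132 126 | -122 132 124 | -127 131 121 | -132 117 117 | -137 117 114 | -142 116 119 | -148 114 122 | -153 116 125 | -158 116 124 | -163 103 122 | -168 97 118 | -174 97 109 | -179 98 106 | -184 97 105 | -189 101 110 | -195 104 113 | -200 83 90 |
```

Two tubes lie under the cover, centred at about y = −115 and −154 mm, and the spoiled one is in the box.

```bash
python3 -c "
from cell import robot
print(robot.hand_in())"
```

```text
the job is handed in; nothing more can be done
None
```

I handed the job in at about 26 s: the left and middle tubes rolled down and rest under the clear cover, and the right tube stayed put and lies in the reject box; no verdict was returned.

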